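# Rehouse a row of rock specimens in reverse order and rejoin the split nodule

## Task

Move the four rock specimens from the old wooden tray to the empty white drawer tray, one in each compartment, in reverse order: the one at the left end of the wooden tray goes into the compartment at the right end of the drawer tray, and so on along the row, because this drawer is read from the opposite aisle. The loose domed stone lying beside the trays is the upper half of a split nodule: put it back, face to face and properly seated, on the lower half it came from, in the drawer tray. Everything ends upright, flat on the floor of its compartment; set each piece down gently and do not drop any.

Things in the scene. Friction and masses are not known exactly. Their poses are not given: they have to be found in the camera images.
- nodule: lower half of a split nodule, dark brown stone, 0.19 kg: round, 60 mm across, side upright from 8 to 26 mm height (narrower below), flat split face at 26 mm with a raised round fossil (a coil) in the middle, 32 mm across at its root, 29 at its top, 7 mm high (8.5 with the coil). Loose. Mate of the loose upper half. Origin: centre of its underside, z up
- small_half: another split nodule's lower half, a little lighter brown, 0.11 kg: round, 46 mm across, side upright from 8 to 26 mm height, flat face at 26 mm with a raised oblong fossil 38 x 12 mm, 7 mm high, along its x. Its own other half is not here. Loose. Origin at the centre of its underside, z up
- core: piece of drill core standing on end, pale banded stone cylinder, 42 mm across, 50 mm high, 0.17 kg. Loose. Origin at the centre of its underside, z up
- hex: slice of a six-sided basalt column, nearly black, 50 mm across the flats, 36 mm high, 0.20 kg; two of its flats face along its x axis. Loose. Origin at the centre of its underside, z up
- upper_half: loose dome of dark brown stone, 60 mm across, side upright from 0 to 20 mm, domed above to 34 mm, 0.17 kg. Lies split face down on the table, left or right of the trays; in that face a round hollow, 38 mm across, 10 mm deep, takes the raised fossil of the lower half of the same 60 mm outline; seated, the flat faces meet. Origin: centre of its underside (split face), z up
- card_nodule: identical shallow grey cardboard specimen tray, 78 x 76 mm, floor 2 mm thick, rim 6 mm high over all; fixed on the wooden tray; origin at the centre of its underside. It is the one in which the 60 mm nodule half stands at the start, so it marks that specimen's place in the old row
- card_small_half: identical shallow grey cardboard specimen tray, 78 x 76 mm, floor 2 mm thick, rim 6 mm high over all; fixed on the wooden tray; origin at the centre of its underside. It is the one in which the 46 mm nodule half stands at the start, so it marks that specimen's place in the old row
- card_core: identical shallow grey cardboard specimen tray, 78 x 76 mm, floor 2 mm thick, rim 6 mm high over all; fixed on the wooden tray; origin at the centre of its underside. It is the one in which the drill core stands at the start, so it marks that specimen's place in the old row
- old_tray: old wooden tray, fixed, 334 mm along its y (roughly world y, the robot's left), 92 mm along its x; floor 8 mm thick, end strips 14 mm high. Four cardboard trays on it in a row along its y at -123, -41, 41, 123 mm, a specimen in each (underside 10 mm above the table); the fourth one, under the basalt slice, is not listed. Origin: centre of its underside
- drawer_tray: white steel drawer tray, fixed, 337 mm along its y (roughly world y, nearly parallel to the wooden tray, nearer or farther than it), 95 mm along x. Floor 4 mm thick; walls and dividers 3 mm thick, 10 mm high over the table. Four compartments centred at y -123, -41, 41, 123 mm, each 79 (y) by 89 mm (x) inside, empty at the start. Origin: centre of its underside
Not all that is in view belongs to the job. What is shaped like the core but blue, turquoise or yellow is not meant.

How it is judged (in metres and radians):
At the end, for the whole second after the job is handed in: The four specimens stand upright (0.1 rad) on the drawer tray's floor (3 mm), one per compartment (19 mm along, 24 mm across from its centre), in the reverse of the old order; the upper half sits on the 60 mm lower half, faces together (3 mm), within 6 mm of its centre; all at rest (((y of card_nodule in the frame of old_tray between -0.143 and -0.103 m and y of nodule in the frame of drawer_tray between 0.104 and 0.142 m) or (y of card_nodule in the frame of old_tray between -0.061 and -0.021 m and y of nodule in the frame of drawer_tray between 0.022 and 0.06 m) or (y of card_nodule in the frame of old_tray between 0.021 and 0.061 m and y of nodule in the frame of drawer_tray between -0.06 and -0.022 m) or (y of card_nodule in the frame of old_tray between 0.103 and 0.143 m and y of nodule in the frame of drawer_tray between -0.142 and -0.104 m)) and x of nodule in the frame of drawer_tray between -0.024 and 0.024 m and z of nodule in the frame of drawer_tray between 0.001 and 0.007 m and ((y of card_small_half in the frame of old_tray between -0.143 and -0.103 m and y of small_half in the frame of drawer_tray between 0.104 and 0.142 m) or (y of card_small_half in the frame of old_tray between -0.061 and -0.021 m and y of small_half in the frame of drawer_tray between 0.022 and 0.06 m) or (y of card_small_half in the frame of old_tray between 0.021 and 0.061 m and y of small_half in the frame of drawer_tray between -0.06 and -0.022 m) or (y of card_small_half in the frame of old_tray between 0.103 and 0.143 m and y of small_half in the frame of drawer_tray between -0.142 and -0.104 m)) and x of small_half in the frame of drawer_tray between -0.024 and 0.024 m and z of small_half in the frame of drawer_tray between 0.001 and 0.007 m and ((y of card_core in the frame of old_tray between -0.143 and -0.103 m and y of core in the frame of drawer_tray between 0.104 and 0.142 m) or (y of card_core in the frame of old_tray between -0.061 and -0.021 m and y of core in the frame of drawer_tray between 0.022 and 0.06 m) or (y of card_core in the frame of old_tray between 0.021 and 0.061 m and y of core in the frame of drawer_tray between -0.06 and -0.022 m) or (y of card_core in the frame of old_tray between 0.103 and 0.143 m and y of core in the frame of drawer_tray between -0.142 and -0.104 m)) and x of core in the frame of drawer_tray between -0.024 and 0.024 m and z of core in the frame of drawer_tray between 0.001 and 0.007 m and (y of hex in the frame of drawer_tray between -0.142 and -0.104 m or y of hex in the frame of drawer_tray between -0.06 and -0.022 m or y of hex in the frame of drawer_tray between 0.022 and 0.06 m or y of hex in the frame of drawer_tray between 0.104 and 0.142 m) and x of hex in the frame of drawer_tray between -0.024 and 0.024 m and z of hex in the frame of drawer_tray between 0.001 and 0.007 m and z of upper_half in the frame of nodule between 0.023 and 0.029 m and horizontal distance between upper_half and nodule below 0.006 m and angle between each of nodule, small_half, core, hex, upper_half's own z axis and vertical below 0.1 rad and linear speed of each of nodule, small_half, core, hex, upper_half below 0.02 m/s); the robot touches nothing.
It fails at once if a stone was dropped (it falls faster than 0.6 m/s, free of the fingers) ((contact force between nodule and the fingers below 0.05 N and linear speed of nodule above 0.6 m/s) or (contact force between small_half and the fingers below 0.05 N and linear speed of small_half above 0.6 m/s) or (contact force between core and the fingers below 0.05 N and linear speed of core above 0.6 m/s) or (contact force between hex and the fingers below 0.05 N and linear speed of hex above 0.6 m/s) or (contact force between upper_half and the fingers below 0.05 N and linear speed of upper_half above 0.6 m/s)).
It also fails if it takes over 96 s, if anything falls off the work surface, if the arm or the gripper's body presses on something with over 40 N, if the wrist force passes 120 N, or if a joint passes its speed limit or range.

## Robot

A 7-joint arm with a two-finger parallel gripper is mounted at the origin on the work surface. World frame = base frame: x ahead of the robot, y to its left, z up, the work surface at z = 0. Lengths are in mm, angles in degrees, forces in N, time in s.
With the tool pointing down it reaches from about 425 to 1025 mm from the base axis. Payload 3.6 kg.
Tool frame: the origin (TCP) lies at the very end of the fingers, on their centre line; the grasp point (between the pads) lies 19 mm behind it (tcp_to_grasp is the distance from the TCP to the grasp point, in mm); z points along the fingers, y is the line along which they close (so a half turn about z gives the same grasp; the last joint's range is limited). The gripper opens to 85 mm and grips with 20 to 120 N. Pads are 22 mm wide; open, the fingers measure 114 mm over their backs; the gripper's body (76 mm by 85 mm) begins 54 mm behind the grasp point. The pads swing forward as they close: fully open they stand 13 mm farther back than shut.
Start: joints at [66.606, 33.873, 2.773, 92.16, -1.908, 54.013, -1.931], TCP at [224.481, -689.375, 231.302] pointing down, gripper open.
Joint ranges: [-153.93, 153.93], [-27.13, 128.08], [-72.61, 78.16], [10.71, 143.7], [-87.88, 267.88], [4.46, 118.87], [-176.78, 176.78]. Speed limits (degrees/s): [147.25, 147.25, 180, 180, 180, 180, 180].

## Interface

Orientations are given as [roll, pitch, yaw] about the fixed x, y, z axes, in that order (R = Rz(yaw) Ry(pitch) Rx(roll)).
In Python, from plant import get_state, camera, close_job, tcp_to_grasp gives the robot as it stands.
- The arm moves only by the shell command python3 -m jog 'ROWS' [FORCE]. ROWS is JSON, a list of rows, each an object of numbers: "grip": the closure, from -1 (fully open) to 1 (shut); "tx", "ty", "tz": the shift along the tool's x, y, z in mm; "ax", "ay", "az": the turn, a rotation vector about the tool's x, y, z in degrees. In form: [{"grip": .., "tx": .., "ty": .., "tz": .., "ax": .., "ay": .., "az": ..}, ...]. A call has 1 to 8 rows; each row shifts and turns the commanded pose from where the row before left it, along the tool's axes as they then stand; what a row does not reach is not made up. A row lasts 1/8 s, in which the tool goes at most 62.5 mm and 10.7 degrees, less where a joint would pass 70% of its speed; a pose out of reach is approached as far as the arm can. A call with a gripper value outside its range is refused whole. The fingers move at their own pace and stop on an object; FORCE is the grip in N (left out, the last holds). Time passes only in rows, so rows that do not move let the fingers close. It gives the time, the measured TCP pose, the force, the opening and the grip force at its end, in the units of the state.
- get_state(): the state, without advancing time (a new reading comes with each control period).
- camera(name): name is "scene" or "side" or "wrist"; returns a dict with "color" (420x560x3 uint8, blue, green, red), "mtx" (3x3 intrinsics, pixels), "world_to_cam" (4x4, takes a point from world to camera coordinates). Camera axes: x right, y down, z forward; pixel columns grow to the right and rows downward; lengths in mm; the calibration is good to about 2 mm. A picture is of the moment at which its call begins. There is no depth.
- close_job(): hands the job in; it is judged then, once.
The state is a dict: "time_s": time; "joint_positions": joint angles; "joint_velocities": joint speeds; "effort": joint torques, N m; "tcp_pos": TCP position; "tcp_rot": TCP orientation; "contact_force": force on the tool from outside, world axes, zero at the start; "moment": the same for the moment, N m; "opening": finger opening in mm; "grasp_force": force on a finger pad.
Only numpy, scipy, OpenCV 4.12 (cv2) and the standard library are available. Lean on these libraries where they do the work, as an engineer would, in place of code of your own. Each camera call takes 0.05 s, during which the arm holds its last target. There are 200 camera calls.

## Working session

There is one attempt and no reset: what is moved stays moved. The work goes in short steps, Python scripts to look and compute and a shell command to move; the robot and the scene stay as the last step left them, time stands still between calls to the robot, and variables do not carry over. Pictures are saved under pics/ and viewed, at most 14 in all, crops included, and the job is handed in when it is done.

```bash
mkdir -p pics; ls; cat > h.py <<'E'
import numpy as np,cv2
from plant import get_state,camera,tcp_to_grasp
from scipy.spatial.transform import Rotation as Rt
def ray(c,uv):
    W=np.array(c["world_to_cam"]);K=np.array(c["mtx"])
    d=W[:3,:3].T@np.linalg.inv(K)@np.array([uv[0],uv[1],1.]);o=-W[:3,:3].T@W[:3,3]
    return o,d/np.linalg.norm(d)
def plane(c,uv,z):
    o,d=ray(c,uv);return o+d*(z-o[2])/d[2]
def proj(c,p):
    W=np.array(c["world_to_cam"]);q=np.array(c["mtx"])@(W[:3,:3]@np.array(p,float)+W[:3,3]);return q[:2]/q[2]
def tri(obs):
    A=0;b=0
    for c,uv in obs:
        o,d=ray(c,uv);M=np.eye(3)-np.outer(d,d);A=A+M;b=b+M@o
    return np.linalg.solve(A,b)
E
python3 - <<'E'
from h import *
s=get_state();print(s)
print(tcp_to_grasp)
a=camera("scene");b=camera("side")
cv2.imwrite("pics/scene.png",a["color"]);cv2.imwrite("pics/side.png",b["color"])
for c in(a,b):
    W=np.array(c["world_to_cam"]);print(-W[:3,:3].T@W[:3,3],W[2,:3])
E
```

```text
pics
{'time_s': 0.0, 'joint_positions': array([66.60601409, 33.92730854,  2.76512075, 92.2374386 , -1.90737747,
       54.01034821, -1.9317321 ]), 'joint_velocities': array([-0.0230303 , -0.01804407,  0.05023103, -0.08717778, -0.07866877,
       -0.06198648, -0.04684383]), 'effort': array([ 4.21460672e-04, -5.48693848e+01,  1.54634502e+00, -1.98127466e+01,
        9.30955459e-03,  8.97502672e-03, -6.39947402e-06]), 'tcp_pos': array([ 224.25109249, -688.57444887,  230.11326925]), 'tcp_rot': array([-1.79871124e+02,  6.58575574e-03,  1.80427606e+01]), 'contact_force': array([-0.24006577, -0.68854584, -0.65934471]), 'moment': array([ 0.03187541, -0.01953752, -0.01698778]), 'grasp_force': 0.0, 'opening': 85.4851605111918}
18.700000000000003
[1022.95873874  434.7548738   846.24807321] [-0.48756088 -0.40382757 -0.77408506]
[183.9745386  851.57841908 862.35037039] [ 0.25796508 -0.70510782 -0.66051267]
```

View pics/scene.png

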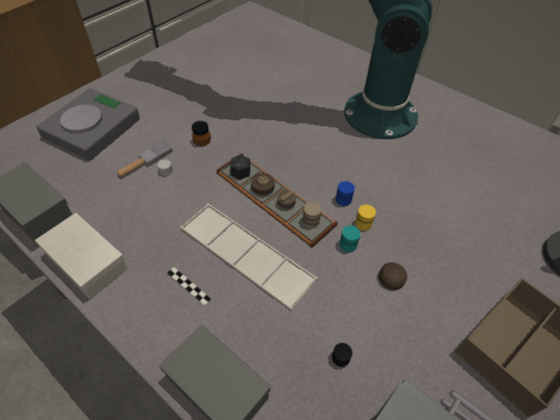

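View pics/side.png

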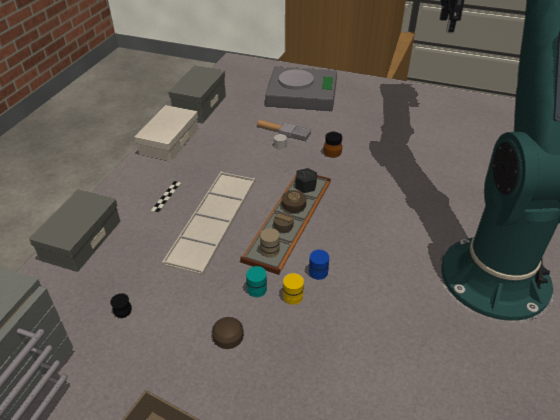

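The scene view shows:

| Item | Scene pixel | Side pixel |
|---|---|---|
| Wooden tray | hex (240,165), nodule (263,183), small half (286,198), pale core (312,213) | |
| Empty white tray | centre ~(248,254) | (210,221) |
| Loose dome | (393,275) | (228,332) |

Possible mix-ups:
- **Core:** the pale one at (312,213), against blue (345,193), yellow (366,217) and teal (350,238).
- **Dome:** brown at (393,275), against the black pot (342,355) and the amber jar (201,133).
- **Lower half:** the 60 mm one at (263,183), against the small one at (286,198).
- **Drawer tray:** the compartmented one at (248,254), against the box (515,340) and the pale box (80,255).

```bash
python3 - <<'E'
from h import *
a=camera("scene");b=camera("side")
def big(m,roi):
    x0,y0,x1,y1=roi;k=np.zeros_like(m);k[y0:y1,x0:x1]=m[y0:y1,x0:x1]
    cs,_=cv2.findContours(k,cv2.RETR_EXTERNAL,cv2.CHAIN_APPROX_NONE);return max(cs,key=cv2.contourArea)
for c,roi,n in((a,(170,195,325,315),"sc"),(b,(155,165,262,275),"si")):
    hsv=cv2.cvtColor(c["color"],cv2.COLOR_BGR2HSV)
    m=((hsv[...,2]>150)&(hsv[...,1]<60)).astype(np.uint8)
    m=cv2.morphologyEx(m,cv2.MORPH_CLOSE,np.ones((7,7)))
    k=big(m,roi);W=np.array([plane(c,p[0],10)[:2] for p in k]).astype(np.float32)
    print(n,cv2.contourArea(k),cv2.minAreaRect(W))
# rough objects by hand pixels
for n,p,q in(("hex",(240,166),(306,181)),("nod",(263,183),(294,201)),("small",(286,198),(284,223)),("core",(312,213),(270,242)),("dome",(393,275),(228,332)),("blue",(345,193),(319,264)),("yel",(366,217),(293,289)),("teal",(350,238),(257,281))):
    print(n,tri([(a,p),(b,q)]).round())
crop=np.hstack([cv2.resize(a["color"][145:250,205:425],None,fx=2.6,fy=2.6,interpolation=3)[:273],]);cv2.imwrite("pics/c1.png",crop)
E
```

```text
sc 4921.5 ((640.5358276367188, 35.86183166503906), (95.41142272949219, 335.2607421875), 1.7944360971450806)
si 3794.0 ((642.1334228515625, 34.91419982910156), (95.48957824707031, 339.2467346191406), 1.9035840034484863)
hex [ 465. -147.   28.]
nod [469. -62.  28.]
small [468.  13.  25.]
core [472.  96.  40.]
dome [474. 325.  14.]
blue [356. 113.  27.]
yel [387. 195.  27.]
teal [463. 200.  28.]
```

```bash
python3 -m jog '[{"grip":-1},{"grip":-1}]' 20; python3 - <<'E'
from h import *
w=camera("wrist");W=w["world_to_cam"];T=np.array(W);s=get_state()
R=Rt.from_euler("xyz",s["tcp_rot"],degrees=True).as_matrix()
o=-T[:3,:3].T@T[:3,3];print("cam in tool",R.T@(o-s["tcp_pos"]),R.T@T[2,:3],"img x in tool",R.T@T[0,:3]);print(w["mtx"])
E
```

```text
cam in tool [  77.27651807    0.23568684 -141.13577094] [-3.00883839e-01 -7.73585467e-04  9.53660483e-01] img x in tool [-1.03999635e-03  9.99999343e-01  4.83051223e-04]
[[290.42118563   0.         279.99141709]
 [  0.         290.42118563 207.85903063]
 [  0.           0.           1.        ]]schema error: expected keys grip, tx, ty, tz, ax, ay, az
```

```bash
cat >> h.py <<'E'
def plan(dst,psi,n,extra=0):
    """rows: tx ty tz az per row, straight move to dst with turn to yaw psi, from commanded/measured pose"""
    s=get_state();p=s["tcp_pos"];y0=s["tcp_rot"][2];d=(np.array(dst,float)-p)/n;dy=((psi-y0+180)%360-180)/n
    print("t",round(s["time_s"],2),"from",p.round(1),round(y0,2),"rot",s["tcp_rot"].round(2))
    y=y0
    for i in range(n):
        a=np.radians(y);c,q=np.cos(a),np.sin(a)
        print("tx %.1f ty %.1f tz %.1f az %.2f"%(c*d[0]+q*d[1],q*d[0]-c*d[1],-d[2],-dy));y+=dy
        if abs(dy)<.05 and i==0: break
E
python3 - <<'E'
from h import *
plan([550,60,220],91.8,16)
E
```

```text
t 0.25 from [ 224.4 -689.   230.7] 18.04 rot [-179.94    0.     18.04]
tx 33.8 ty -38.2 tz 0.7 az -4.61
tx 36.8 ty -35.4 tz 0.7 az -4.61
tx 39.5 ty -32.3 tz 0.7 az -4.61
tx 42.0 ty -29.0 tz 0.7 az -4.61
tx 44.2 ty -25.5 tz 0.7 az -4.61
tx 46.1 ty -21.9 tz 0.7 az -4.61
tx 47.7 ty -18.1 tz 0.7 az -4.61
tx 49.0 ty -14.2 tz 0.7 az -4.61
tx 50.0 ty -10.2 tz 0.7 az -4.61
tx 50.7 ty -6.2 tz 0.7 az -4.61
tx 51.0 ty -2.1 tz 0.7 az -4.61
tx 51.0 ty 2.0 tz 0.7 az -4.61
tx 50.7 ty 6.1 tz 0.7 az -4.61
tx 50.0 ty 10.1 tz 0.7 az -4.61
tx 49.0 ty 14.1 tz 0.7 az -4.61
tx 47.8 ty 18.0 tz 0.7 az -4.61
```

View pics/c1.png

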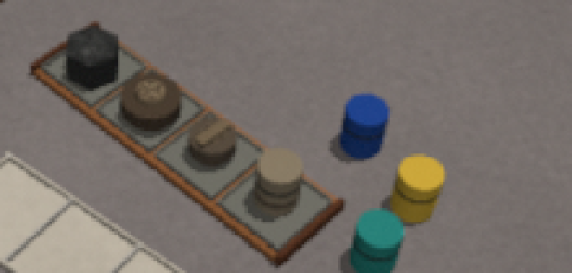

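The crop confirms the row: black hex, 60 mm nodule with a round coil, small half with an oblong fossil, then the pale banded core. The blue, yellow and turquoise cylinders stand off the tray.

```bash
python3 -m jog '[{"grip":-1,"tx":34,"ty":-38,"tz":0,"ax":0,"ay":0,"az":-4.6},{"grip":-1,"tx":37,"ty":-35,"tz":0,"ax":0,"ay":0,"az":-4.6},{"grip":-1,"tx":39,"ty":-32,"tz":0,"ax":0,"ay":0,"az":-4.6},{"grip":-1,"tx":42,"ty":-29,"tz":0,"ax":0,"ay":0,"az":-4.6},{"grip":-1,"tx":44,"ty":-25,"tz":0,"ax":0,"ay":0,"az":-4.6},{"grip":-1,"tx":46,"ty":-22,"tz":0,"ax":0,"ay":0,"az":-4.6},{"grip":-1,"tx":48,"ty":-18,"tz":0,"ax":0,"ay":0,"az":-4.6},{"grip":-1,"tx":49,"ty":-14,"tz":0,"ax":0,"ay":0,"az":-4.6}]' 40
python3 -m jog '[{"grip":-1,"tx":50,"ty":-10,"tz":0,"ax":0,"ay":0,"az":-4.6},{"grip":-1,"tx":51,"ty":-6,"tz":0,"ax":0,"ay":0,"az":-4.6},{"grip":-1,"tx":51,"ty":-2,"tz":0,"ax":0,"ay":0,"az":-4.6},{"grip":-1,"tx":51,"ty":2,"tz":0,"ax":0,"ay":0,"az":-4.6},{"grip":-1,"tx":51,"ty":6,"tz":0,"ax":0,"ay":0,"az":-4.6},{"grip":-1,"tx":50,"ty":10,"tz":0,"ax":0,"ay":0,"az":-4.6},{"grip":-1,"tx":49,"ty":14,"tz":0,"ax":0,"ay":0,"az":-4.6},{"grip":-1,"tx":48,"ty":18,"tz":0,"ax":0,"ay":0,"az":-4.6}]' 40
python3 -m jog '[{"grip":-1,"tx":0,"ty":0,"tz":0,"ax":0,"ay":0,"az":0},{"grip":-1,"tx":0,"ty":0,"tz":0,"ax":0,"ay":0,"az":0}]'
python3 - <<'E'
from h import *
s=get_state();print(s["tcp_pos"],s["tcp_rot"])
w=camera("wrist");cv2.imwrite("pics/w1.png",w["color"]);np.save("w1.npy",w,allow_pickle=True)
E
```

```text
time_s: 1.25
tcp_pos: [388.8, -315.1, 231.6]
tcp_rot: [180.0, 0.0, 55.0]
contact_force: [0.2, -0.7, -0.0]
opening: 85.2
grasp_force: 0.0
time_s: 2.25
tcp_pos: [552.7, 59.5, 231.4]
tcp_rot: [180.0, 0.0, 91.8]
contact_force: [-0.1, -0.4, 0.6]
opening: 85.3
grasp_force: 0.0
time_s: 2.5
tcp_pos: [551.7, 57.5, 231.0]
tcp_rot: [-179.9, 0.1, 91.6]
contact_force: [-0.1, -1.1, 0.3]
opening: 85.5
grasp_force: 0.0
[551.65349041  57.51444267 230.97257903] [-1.79936201e+02  5.25373018e-02  9.16154061e+01]
```

View pics/w1.png

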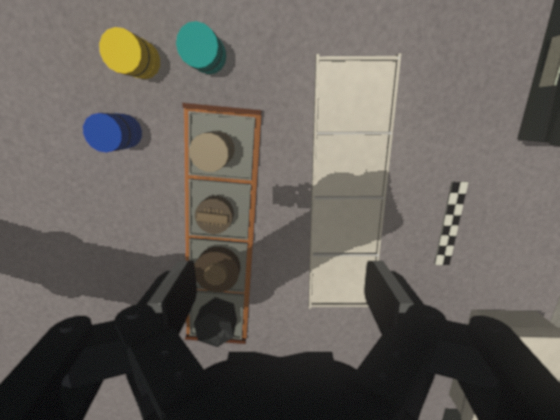

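Seen from above: core (210,151), small half (213,214), nodule (217,270), hex (215,322), drawer tray from (317,58) to (400,306), with its corners. I'll take a second wrist place.

```bash
python3 -m jog '[{"grip":-1,"tx":50,"ty":0,"tz":0,"ax":0,"ay":0,"az":0},{"grip":-1,"tx":50,"ty":0,"tz":0,"ax":0,"ay":0,"az":0},{"grip":-1,"tx":0,"ty":0,"tz":0,"ax":0,"ay":0,"az":0},{"grip":-1,"tx":0,"ty":0,"tz":0,"ax":0,"ay":0,"az":0}]' 40
python3 - <<'E'
from h import *
w=camera("wrist");cv2.imwrite("pics/w2.png",cv2.resize(w["color"][90:390,150:450],None,fx=2,fy=2,interpolation=3));np.save("w2.npy",w,allow_pickle=True)
E
```

```text
time_s: 3.05
tcp_pos: [549.0, 156.1, 231.1]
tcp_rot: [-180.0, 0.1, 91.5]
contact_force: [-0.2, -0.7, -0.6]
opening: 85.2
grasp_force: 0.0
```

View pics/w2.png

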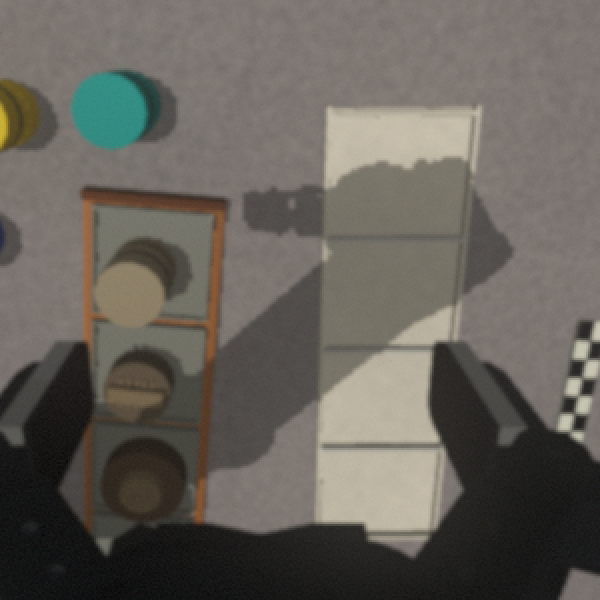

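The second view shows the core top at full-frame (214,237), the small half at (219,286), the coil at (219,336), and the drawer corners at (314,144) and (389,144). Now masks and triangulation.

```bash
cat > m.py <<'E'
from h import *
w1=np.load("w1.npy",allow_pickle=True).item();w2=np.load("w2.npy",allow_pickle=True).item()
a=camera("scene");b=camera("side")
def blob(c,seed,tol,r=45):
    im=cv2.GaussianBlur(c["color"],(3,3),0);m=np.zeros((422,562),np.uint8)
    cv2.floodFill(im,m,seed,0,(tol,)*3,(tol,)*3,4|(255<<8)|cv2.FLOODFILL_MASK_ONLY|cv2.FLOODFILL_FIXED_RANGE)
    k=max(cv2.findContours(m[1:-1,1:-1],cv2.RETR_EXTERNAL,cv2.CHAIN_APPROX_NONE)[0],key=cv2.contourArea)
    (x,y),rad=cv2.minEnclosingCircle(k);return np.array([x,y]),cv2.boundingRect(k),cv2.contourArea(k)
for n,p,q,t in(("core",(210,151),(214,237),18),("small",(214,214),(218,288),18),("coil",(217,272),(219,336),14)):
    u,r1,A1=blob(w1,p,t);v,r2,A2=blob(w2,q,t);P=tri([(w1,u),(w2,v)]);print(n,u,r1,A1,v,r2,A2,P.round(1),(proj(w1,P)-u).round(1))
for p,q,t in(((240,160),(306,177),14),):
    u,r1,A1=blob(a,p,t);v,r2,A2=blob(b,q,t);print("hex top",u,r1,A1,v,r2,A2,tri([(a,u),(b,v)]).round(1))
def dark(c,seed):
    return blob(c,seed,22)
for p,q,t in(((393,275),(228,332),30),):
    u,r1,A1=blob(a,p,t);v,r2,A2=blob(b,q,t);print("dome",u,r1,A1,v,r2,A2,tri([(a,u),(b,v)]).round(1))
def quad(c,roi,f):
    m=np.zeros(c["color"].shape[:2],np.uint8);x0,y0,x1,y1=roi;h=cv2.cvtColor(c["color"],40)[y0:y1,x0:x1].astype(int);m[y0:y1,x0:x1]=f(h)
    k=max(cv2.findContours(cv2.morphologyEx(m,3,np.ones((9,9))),0,1)[0],key=cv2.contourArea)
    return k
wood=lambda h:(h[...,1]>90)&(h[...,0]<18)&(h[...,2]>50)
for n,c,roi in(("scene",a,(205,145,345,245)),("side",b,(235,165,335,275)),("w1",w1,(160,95,270,350))):
    k=quad(c,roi,wood)
    for z in(8,14):
        print("wood",n,z,cv2.minAreaRect(np.float32([plane(c,p[0],z)[:2] for p in k])))
# drawer corners
for p,q in(((317,58),(314,144)),((399,58),(389,144))):print(tri([(w1,p),(w2,q)]).round(1))
E
python3 m.py
```

```text
core [206.5 152.5] (189, 133, 38, 39) 1091.0 [213.5 238.5] (196, 222, 36, 33) 836.5 [473.5  95.6  62.6] [ 0.3 -0. ]
small [221.85992432 227.0894928 ] (190, 197, 59, 56) 1126.0 [214.5 285.5] (199, 276, 32, 18) 184.5 [461.2 -19.9 -18.9] [-6.1 -0.7]
coil [211.82814026 265.39874268] (192, 252, 40, 34) 783.5 [219.8999939  335.79998779] (209, 325, 22, 22) 357.5 [477.9 -29.7  76.5] [ 1.2 -0.2]
hex top [239. 167.] (229, 155, 21, 25) 179.5 [306.1000061 176.5      ] (296, 169, 21, 12) 173.5 [ 468.3 -148.6   33.9]
dome [391.86047363 276.90698242] (377, 262, 31, 29) 638.0 [227.         332.35293579] (211, 317, 33, 28) 629.0 [476.9 324.4   9.8]
wood scene 8 ((472.35699462890625, -25.510894775390625), (343.5486145019531, 96.40127563476562), 86.6946792602539)
wood scene 14 ((476.298095703125, -22.216445922851562), (341.08953857421875, 95.71118927001953), 86.69466400146484)
wood side 8 ((469.6228332519531, -28.561737060546875), (352.8894348144531, 95.22085571289062), 86.49930572509766)
wood side 14 ((467.61669921875, -22.380569458007812), (350.4111633300781, 94.55208587646484), 86.49931335449219)
wood w1 8 ((470.5873718261719, -27.510589599609375), (342.1214599609375, 92.8086929321289), 86.49990844726562)
wood w1 14 ((471.8971862792969, -24.8438720703125), (336.48541259765625, 91.27979278564453), 86.49990844726562)
[591.1 200.   -3.1]
[686.1 202.4  -2.6]
```

Coordinates found: core (473,96), top at 62. Row spacing and reversed targets are worked out: core to drawer y -123, small to -41, nodule to +41, hex to +123. Starting with the core.

```bash
python3 -m jog '[{"grip":-1,"tx":-20,"ty":-26,"tz":43,"ax":0,"ay":0,"az":0},{"grip":-1,"tx":-20,"ty":-26,"tz":43,"ax":0,"ay":0,"az":0},{"grip":-1,"tx":-19,"ty":-25,"tz":43,"ax":0,"ay":0,"az":0},{"grip":-1,"tx":0,"ty":0,"tz":20,"ax":0,"ay":0,"az":0},{"grip":-1,"tx":0,"ty":0,"tz":20,"ax":0,"ay":0,"az":0},{"grip":-1,"tx":0,"ty":0,"tz":20,"ax":0,"ay":0,"az":0},{"grip":-1,"tx":0,"ty":0,"tz":0,"ax":0,"ay":0,"az":0}]' 40
python3 - <<'E'
from h import *
s=get_state();print(s["tcp_pos"],s["tcp_rot"])
w=camera("wrist");cv2.imwrite("pics/w3.png",w["color"]);np.save("w3.npy",w,allow_pickle=True)
E
```

```text
time_s: 4.08
tcp_pos: [473.3, 95.5, 41.4]
tcp_rot: [-179.9, 0.1, 91.5]
contact_force: [-0.3, -0.6, 0.6]
opening: 85.5
grasp_force: 0.0
[473.32896135  95.50865963  41.35823493] [-1.79858786e+02  9.00108277e-02  9.15348874e+01]
```

View pics/w3.png

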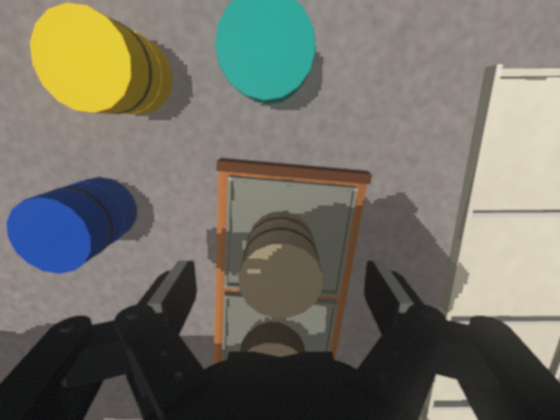

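The core top is at (281,276), centred between the fingers. Descending and gripping.

```bash
python3 -m jog '[{"grip":-1,"tx":0,"ty":0,"tz":10,"ax":0,"ay":0,"az":0},{"grip":-1,"tx":0,"ty":0,"tz":9,"ax":0,"ay":0,"az":0},{"grip":1,"tx":0,"ty":0,"tz":0,"ax":0,"ay":0,"az":0},{"grip":1,"tx":0,"ty":0,"tz":0,"ax":0,"ay":0,"az":0},{"grip":1,"tx":0,"ty":0,"tz":0,"ax":0,"ay":0,"az":0},{"grip":1,"tx":0,"ty":0,"tz":0,"ax":0,"ay":0,"az":0},{"grip":1,"tx":0,"ty":0,"tz":0,"ax":0,"ay":0,"az":0},{"grip":1,"tx":0,"ty":0,"tz":0,"ax":0,"ay":0,"az":0}]' 40
```

```text
time_s: 5.12
tcp_pos: [474.1, 97.1, 23.6]
tcp_rot: [180.0, -0.0, 91.6]
contact_force: [-1.2, 0.2, 6.6]
opening: 40.8
grasp_force: 40.5
```

```bash
python3 -m jog '[{"grip":1,"tx":0,"ty":0,"tz":-20,"ax":0,"ay":0,"az":0},{"grip":1,"tx":0,"ty":0,"tz":-40,"ax":0,"ay":0,"az":0},{"grip":1,"tx":-38,"ty":33,"tz":0,"ax":0,"ay":0,"az":0},{"grip":1,"tx":-38,"ty":33,"tz":0,"ax":0,"ay":0,"az":0},{"grip":1,"tx":-38,"ty":33,"tz":0,"ax":0,"ay":0,"az":0},{"grip":1,"tx":-38,"ty":33,"tz":0,"ax":0,"ay":0,"az":0},{"grip":1,"tx":-37,"ty":34,"tz":0,"ax":0,"ay":0,"az":0},{"grip":1,"tx":0,"ty":0,"tz":0,"ax":0,"ay":0,"az":0}]' 40
python3 -m jog '[{"grip":1,"tx":0,"ty":0,"tz":20,"ax":0,"ay":0,"az":0},{"grip":1,"tx":0,"ty":0,"tz":20,"ax":0,"ay":0,"az":0},{"grip":1,"tx":0,"ty":0,"tz":15,"ax":0,"ay":0,"az":0},{"grip":1,"tx":0,"ty":0,"tz":0,"ax":0,"ay":0,"az":0},{"grip":1,"tx":0,"ty":0,"tz":0,"ax":0,"ay":0,"az":0}]' 40
```

```text
time_s: 6.12
tcp_pos: [647.8, -93.3, 82.4]
tcp_rot: [179.9, 0.2, 91.2]
contact_force: [-1.2, 0.9, -1.6]
opening: 40.8
grasp_force: 41.1
time_s: 6.75
tcp_pos: [645.5, -86.7, 28.4]
tcp_rot: [180.0, -0.0, 91.7]
contact_force: [-0.6, 0.4, -2.1]
opening: 40.9
grasp_force: 41.1
```

```bash
python3 -m jog '[{"grip":1,"tx":0,"ty":0,"tz":5,"ax":0,"ay":0,"az":0},{"grip":1,"tx":0,"ty":0,"tz":4,"ax":0,"ay":0,"az":0},{"grip":1,"tx":0,"ty":0,"tz":1,"ax":0,"ay":0,"az":0},{"grip":1,"tx":0,"ty":0,"tz":0,"ax":0,"ay":0,"az":0}]' 40;python3 -m jog '[{"grip":1,"tx":0,"ty":0,"tz":1,"ax":0,"ay":0,"az":0},{"grip":1,"tx":0,"ty":0,"tz":0,"ax":0,"ay":0,"az":0}]' 40; python3 - <<'E'
from h import *
w=camera("wrist");s=get_state();print(s["tcp_pos"],s["contact_force"])
E
```

```text
time_s: 7.25
tcp_pos: [645.3, -87.3, 18.3]
tcp_rot: [-180.0, 0.0, 91.6]
contact_force: [0.3, 0.7, -1.3]
opening: 41.1
grasp_force: 41.1
time_s: 7.5
tcp_pos: [645.5, -87.2, 17.7]
tcp_rot: [180.0, 0.0, 91.6]
contact_force: [-0.5, 0.9, 1.6]
opening: 41.1
grasp_force: 41.4
[645.45366019 -87.21070004  17.68176342] [-0.96886929 -0.18068651  1.05691659]
```

```bash
python3 -m jog '[{"grip":1,"tx":0,"ty":0,"tz":1,"ax":0,"ay":0,"az":0},{"grip":1,"tx":0,"ty":0,"tz":0,"ax":0,"ay":0,"az":0}]' 40; python3 -m jog '[{"grip":-1,"tx":0,"ty":0,"tz":0,"ax":0,"ay":0,"az":0},{"grip":-1,"tx":0,"ty":0,"tz":0,"ax":0,"ay":0,"az":0},{"grip":-1,"tx":0,"ty":0,"tz":0,"ax":0,"ay":0,"az":0},{"grip":-1,"tx":0,"ty":0,"tz":0,"ax":0,"ay":0,"az":0},{"grip":-1,"tx":0,"ty":0,"tz":-30,"ax":0,"ay":0,"az":0},{"grip":-1,"tx":0,"ty":0,"tz":-40,"ax":0,"ay":0,"az":0}]' 40; python3 - <<'E'
from h import *
w=camera("wrist");cv2.imwrite("pics/w4.png",w["color"])
plan([472.5,15,90],88,5)
E
```

```text
time_s: 7.8
tcp_pos: [645.5, -87.2, 17.7]
tcp_rot: [180.0, 0.0, 91.6]
contact_force: [-3.0, -0.5, 8.7]
opening: 41.2
grasp_force: 42.2
time_s: 8.55
tcp_pos: [644.2, -87.1, 85.8]
tcp_rot: [-179.8, -0.0, 91.7]
contact_force: [0.9, 0.0, -0.0]
opening: 85.1
grasp_force: 0.0
t 8.6 from [648.2 -87.1  91.8] 91.64 rot [1.7961e+02 4.0000e-02 9.1640e+01]
tx 21.4 ty -34.5 tz 0.4 az 0.73
tx 21.0 ty -34.8 tz 0.4 az 0.73
tx 20.5 ty -35.1 tz 0.4 az 0.73
tx 20.1 ty -35.3 tz 0.4 az 0.73
tx 19.6 ty -35.6 tz 0.4 az 0.73
```

View pics/w4.png

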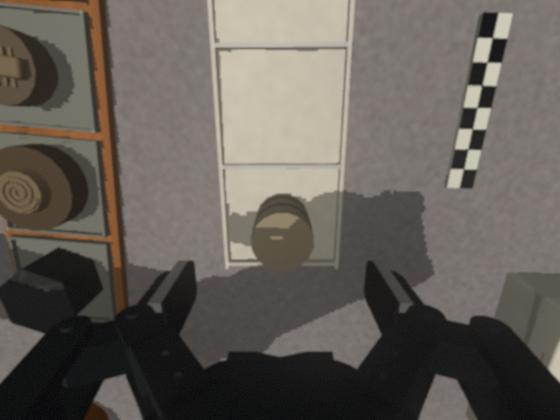

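The core stands upright in the end compartment (top at pixel 282,232). Next, hover over the small half.

```bash
python3 -m jog '[{"grip":-1,"tx":21,"ty":-34,"tz":0,"ax":0,"ay":0,"az":0},{"grip":-1,"tx":22,"ty":-35,"tz":0,"ax":0,"ay":0,"az":0},{"grip":-1,"tx":21,"ty":-34,"tz":0,"ax":0,"ay":0,"az":0},{"grip":-1,"tx":22,"ty":-35,"tz":0,"ax":0,"ay":0,"az":0},{"grip":-1,"tx":21,"ty":-34,"tz":0,"ax":0,"ay":0,"az":0},{"grip":-1,"tx":0,"ty":0,"tz":0,"ax":0,"ay":0,"az":0},{"grip":-1,"tx":0,"ty":0,"tz":0,"ax":0,"ay":0,"az":0}]' 40; python3 - <<'E'
from h import *
w=camera("wrist");cv2.imwrite("pics/w5.png",w["color"]);np.save("w5.npy",w,allow_pickle=True)
s=get_state();print(s["tcp_pos"],s["tcp_rot"]);print("tcp px at z36/z43",[proj(w,[*s["tcp_pos"][:2],z]).round() for z in(36,43)])
E
```

```text
time_s: 9.48
tcp_pos: [471.4, 14.9, 86.5]
tcp_rot: [179.9, -0.0, 91.6]
contact_force: [0.4, -0.3, 0.7]
opening: 85.5
grasp_force: 0.0
[471.88058638  14.59937074  86.47952342] [ 1.79887631e+02 -7.31833935e-03  9.15906768e+01]
tcp px at z36/z43 [array([280., 230.]), array([280., 234.])]
```

View pics/w5.png

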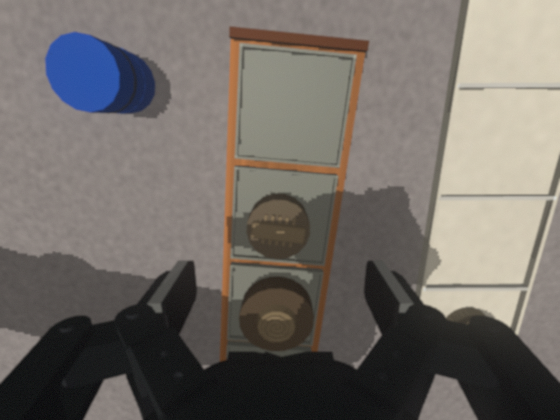

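The small half's face is at (278,226), 5 px off the TCP's pixel (280,230), so it is about centred. I'll check its height across w1 and w5, then grip.

```bash
python3 - <<'E'
from h import *
w1=np.load("w1.npy",allow_pickle=True).item();w5=np.load("w5.npy",allow_pickle=True).item();w2=np.load("w2.npy",allow_pickle=True).item()
print(tri([(w1,(213,214)),(w2,(218.5,289)),(w5,(279,232))]).round(1), "coil",tri([(w2,(219,336)),(w5,(275,325))]).round(1))
E
python3 -m jog '[{"grip":-1,"tx":1,"ty":-1,"tz":25,"ax":0,"ay":0,"az":0},{"grip":-1,"tx":1,"ty":0,"tz":20,"ax":0,"ay":0,"az":0},{"grip":-1,"tx":0,"ty":0,"tz":14,"ax":0,"ay":0,"az":0},{"grip":-1,"tx":0,"ty":0,"tz":9,"ax":0,"ay":0,"az":0},{"grip":-1,"tx":0,"ty":0,"tz":0,"ax":0,"ay":0,"az":0}]' 40
```

```text
[472.5  19.1  46.7] coil [469.9 -61.5  41.3]
time_s: 10.15
tcp_pos: [469.3, 16.6, 17.8]
tcp_rot: [-180.0, 0.0, 91.6]
contact_force: [0.1, -0.1, 0.4]
opening: 85.4
grasp_force: 0.0
```

```bash
python3 -m jog '[{"grip":1,"tx":1,"ty":0,"tz":1,"ax":0,"ay":0,"az":0},{"grip":1,"tx":0,"ty":0,"tz":0,"ax":0,"ay":0,"az":0},{"grip":1,"tx":0,"ty":0,"tz":0,"ax":0,"ay":0,"az":0},{"grip":1,"tx":0,"ty":0,"tz":0,"ax":0,"ay":0,"az":0},{"grip":1,"tx":0,"ty":0,"tz":0,"ax":0,"ay":0,"az":0},{"grip":1,"tx":0,"ty":0,"tz":0,"ax":0,"ay":0,"az":0}]' 40
python3 - <<'E'
from h import *
plan([642.6,-5.6,90],91.6,5)
E
```

```text
time_s: 10.9
tcp_pos: [469.5, 17.9, 18.0]
tcp_rot: [179.9, -0.0, 91.6]
contact_force: [-0.6, 0.0, 5.5]
opening: 44.6
grasp_force: 40.4
t 10.9 from [469.5  17.9  18. ] 91.65 rot [179.93  -0.    91.65]
tx -5.7 ty 34.5 tz -14.4 az 0.01
```

```bash
python3 -m jog '[{"grip":1,"tx":0,"ty":0,"tz":-20,"ax":0,"ay":0,"az":0},{"grip":1,"tx":0,"ty":0,"tz":-30,"ax":0,"ay":0,"az":0},{"grip":1,"tx":-6,"ty":35,"tz":0,"ax":0,"ay":0,"az":0},{"grip":1,"tx":-6,"ty":35,"tz":0,"ax":0,"ay":0,"az":0},{"grip":1,"tx":-6,"ty":34,"tz":0,"ax":0,"ay":0,"az":0},{"grip":1,"tx":-6,"ty":34,"tz":0,"ax":0,"ay":0,"az":0},{"grip":1,"tx":-5,"ty":34,"tz":0,"ax":0,"ay":0,"az":0},{"grip":1,"tx":0,"ty":0,"tz":0,"ax":0,"ay":0,"az":0}]' 40
python3 -m jog '[{"grip":1,"tx":0,"ty":0,"tz":20,"ax":0,"ay":0,"az":0},{"grip":1,"tx":0,"ty":0,"tz":20,"ax":0,"ay":0,"az":0},{"grip":1,"tx":0,"ty":0,"tz":8,"ax":0,"ay":0,"az":0},{"grip":1,"tx":0,"ty":0,"tz":4,"ax":0,"ay":0,"az":0},{"grip":1,"tx":0,"ty":0,"tz":2,"ax":0,"ay":0,"az":0},{"grip":1,"tx":0,"ty":0,"tz":0,"ax":0,"ay":0,"az":0},{"grip":1,"tx":0,"ty":0,"tz":0,"ax":0,"ay":0,"az":0}]' 40
```

```text
time_s: 11.9
tcp_pos: [645.1, -7.1, 67.5]
tcp_rot: [179.8, -0.0, 91.5]
contact_force: [-0.2, -0.0, -1.3]
opening: 44.3
grasp_force: 41.5
time_s: 12.78
tcp_pos: [642.4, -6.3, 13.8]
tcp_rot: [179.9, 0.0, 91.6]
contact_force: [-0.0, -0.5, -1.6]
opening: 44.4
grasp_force: 41.5
```

```bash
python3 -m jog '[{"grip":1,"tx":0,"ty":0,"tz":1,"ax":0,"ay":0,"az":0},{"grip":1,"tx":0,"ty":0,"tz":0.5,"ax":0,"ay":0,"az":0},{"grip":1,"tx":0,"ty":0,"tz":0,"ax":0,"ay":0,"az":0}]' 40;python3 -m jog '[{"grip":1,"tx":0,"ty":0,"tz":0.7,"ax":0,"ay":0,"az":0},{"grip":1,"tx":0,"ty":0,"tz":0,"ax":0,"ay":0,"az":0}]' 40
```

```text
time_s: 13.15
tcp_pos: [642.1, -6.3, 12.1]
tcp_rot: [180.0, 0.0, 91.6]
contact_force: [-0.9, -0.5, 2.1]
opening: 44.3
grasp_force: 41.8
time_s: 13.4
tcp_pos: [642.1, -6.3, 12.1]
tcp_rot: [180.0, 0.0, 91.6]
contact_force: [-2.4, -0.5, 7.2]
opening: 44.3
grasp_force: 42.3
```

Contact felt. Release, then hover over the nodule.

```bash
python3 -m jog '[{"grip":-1,"tx":0,"ty":0,"tz":0,"ax":0,"ay":0,"az":0},{"grip":-1,"tx":0,"ty":0,"tz":0,"ax":0,"ay":0,"az":0},{"grip":-1,"tx":0,"ty":0,"tz":0,"ax":0,"ay":0,"az":0},{"grip":-1,"tx":0,"ty":0,"tz":0,"ax":0,"ay":0,"az":0},{"grip":-1,"tx":0,"ty":0,"tz":-35,"ax":0,"ay":0,"az":0},{"grip":-1,"tx":0,"ty":0,"tz":-39,"ax":0,"ay":0,"az":0},{"grip":-1,"tx":-10,"ty":-34,"tz":0,"ax":0,"ay":0,"az":0},{"grip":-1,"tx":-10,"ty":-35,"tz":0,"ax":0,"ay":0,"az":0}]' 40;  python3 -m jog '[{"grip":-1,"tx":-11,"ty":-35,"tz":0,"ax":0,"ay":0,"az":0},{"grip":-1,"tx":-11,"ty":-35,"tz":0,"ax":0,"ay":0,"az":0},{"grip":-1,"tx":-11,"ty":-35,"tz":0,"ax":0,"ay":0,"az":0},{"grip":-1,"tx":0,"ty":0,"tz":0,"ax":0,"ay":0,"az":0},{"grip":-1,"tx":0,"ty":0,"tz":0,"ax":0,"ay":0,"az":0}]' 40; python3 - <<'E'
from h import *
w=camera("wrist");cv2.imwrite("pics/w6.png",w["color"]);np.save("w6.npy",w,allow_pickle=True)
s=get_state();print(s["tcp_pos"],s["tcp_rot"]);print("tcp px at z36/z43",[proj(w,[*s["tcp_pos"][:2],z]).round() for z in(36,43)])
E
```

```text
time_s: 14.4
tcp_pos: [573.6, -28.3, 85.8]
tcp_rot: [179.9, -0.0, 91.6]
contact_force: [-0.3, -0.4, -0.6]
opening: 85.4
grasp_force: 0.0
time_s: 15.02
tcp_pos: [470.7, -63.9, 85.4]
tcp_rot: [179.9, -0.0, 91.6]
contact_force: [0.7, 0.3, 1.0]
opening: 85.5
grasp_force: 0.0
[471.29679137 -63.76238039  85.3739458 ] [ 1.79863891e+02 -2.72439448e-02  9.16565744e+01]
tcp px at z36/z43 [array([280., 230.]), array([280., 234.])]
```

View pics/w6.png

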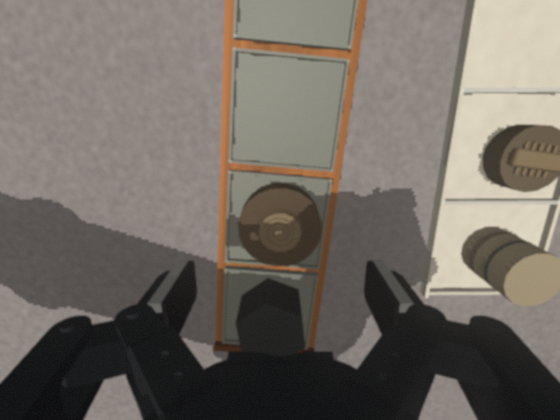

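The coil (279,232) sits at the TCP's pixel (280,234), centred to ~1 mm. The small half stands in its compartment at (528,157). Gripping the nodule.

```bash
python3 -m jog '[{"grip":-1,"tx":1,"ty":0,"tz":25,"ax":0,"ay":0,"az":0},{"grip":-1,"tx":0,"ty":0,"tz":22,"ax":0,"ay":0,"az":0},{"grip":-1,"tx":0,"ty":0,"tz":14,"ax":0,"ay":0,"az":0},{"grip":-1,"tx":0,"ty":0,"tz":9,"ax":0,"ay":0,"az":0},{"grip":-1,"tx":0,"ty":0,"tz":0,"ax":0,"ay":0,"az":0}]' 40
python3 -m jog '[{"grip":1,"tx":0,"ty":0,"tz":0,"ax":0,"ay":0,"az":0},{"grip":1,"tx":0,"ty":0,"tz":0,"ax":0,"ay":0,"az":0},{"grip":1,"tx":0,"ty":0,"tz":0,"ax":0,"ay":0,"az":0},{"grip":1,"tx":0,"ty":0,"tz":0,"ax":0,"ay":0,"az":0},{"grip":1,"tx":0,"ty":0,"tz":0,"ax":0,"ay":0,"az":0}]' 45
python3 - <<'E'
from h import *
w=camera("wrist");cv2.imwrite("pics/w7g.png",w["color"]);np.save("w7g.npy",w,allow_pickle=True)
plan([640,76.4,65],91.6,5)
E
```

```text
time_s: 15.7
tcp_pos: [469.7, -63.0, 14.7]
tcp_rot: [-180.0, 0.0, 91.7]
contact_force: [0.5, 0.2, 0.3]
opening: 85.5
grasp_force: 0.0
time_s: 16.32
tcp_pos: [470.0, -63.2, 16.2]
tcp_rot: [179.9, 0.0, 91.6]
contact_force: [-0.4, 0.1, 6.6]
opening: 58.3
grasp_force: 47.0
t 16.38 from [470.  -63.3  16.2] 91.64 rot [1.7991e+02 1.0000e-02 9.1640e+01]
tx 26.9 ty 34.8 tz -9.8 az 0.01
```

```bash
python3 -m jog '[{"grip":1,"tx":0,"ty":0,"tz":-20,"ax":0,"ay":0,"az":0},{"grip":1,"tx":0,"ty":0,"tz":-30,"ax":0,"ay":0,"az":0},{"grip":1,"tx":27,"ty":35,"tz":0,"ax":0,"ay":0,"az":0},{"grip":1,"tx":27,"ty":35,"tz":0,"ax":0,"ay":0,"az":0},{"grip":1,"tx":27,"ty":35,"tz":0,"ax":0,"ay":0,"az":0},{"grip":1,"tx":27,"ty":35,"tz":0,"ax":0,"ay":0,"az":0},{"grip":1,"tx":27,"ty":34,"tz":0,"ax":0,"ay":0,"az":0},{"grip":1,"tx":0,"ty":0,"tz":0,"ax":0,"ay":0,"az":0}]' 45
python3 -m jog '[{"grip":1,"tx":0,"ty":0,"tz":20,"ax":0,"ay":0,"az":0},{"grip":1,"tx":0,"ty":0,"tz":20,"ax":0,"ay":0,"az":0},{"grip":1,"tx":0,"ty":0,"tz":8,"ax":0,"ay":0,"az":0},{"grip":1,"tx":0,"ty":0,"tz":3,"ax":0,"ay":0,"az":0},{"grip":1,"tx":0,"ty":0,"tz":1,"ax":0,"ay":0,"az":0},{"grip":1,"tx":0,"ty":0,"tz":0,"ax":0,"ay":0,"az":0},{"grip":1,"tx":0,"ty":0,"tz":0,"ax":0,"ay":0,"az":0}]' 45
```

```text
time_s: 17.38
tcp_pos: [642.8, 81.0, 66.0]
tcp_rot: [179.7, -0.2, 91.8]
contact_force: [-1.1, -0.1, -1.8]
opening: 57.9
grasp_force: 49.5
time_s: 18.25
tcp_pos: [640.0, 76.8, 13.6]
tcp_rot: [179.9, -0.0, 91.6]
contact_force: [0.2, -0.4, -1.4]
opening: 57.7
grasp_force: 49.4
```

```bash
python3 -m jog '[{"grip":1,"tx":0,"ty":0,"tz":1.5,"ax":0,"ay":0,"az":0},{"grip":1,"tx":0,"ty":0,"tz":1,"ax":0,"ay":0,"az":0},{"grip":1,"tx":0,"ty":0,"tz":0,"ax":0,"ay":0,"az":0}]' 45;python3 -m jog '[{"grip":1,"tx":0,"ty":0,"tz":0.7,"ax":0,"ay":0,"az":0},{"grip":1,"tx":0,"ty":0,"tz":0,"ax":0,"ay":0,"az":0}]' 45;python3 -m jog '[{"grip":1,"tx":0,"ty":0,"tz":0.7,"ax":0,"ay":0,"az":0},{"grip":1,"tx":0,"ty":0,"tz":0,"ax":0,"ay":0,"az":0}]' 45
```

```text
time_s: 18.62
tcp_pos: [639.5, 76.7, 10.5]
tcp_rot: [-180.0, 0.0, 91.6]
contact_force: [-0.0, -0.2, -2.0]
opening: 58.1
grasp_force: 49.4
time_s: 18.88
tcp_pos: [639.6, 76.7, 10.3]
tcp_rot: [180.0, 0.0, 91.6]
contact_force: [-0.6, -0.1, 3.0]
opening: 58.6
grasp_force: 49.8
time_s: 19.12
tcp_pos: [639.6, 76.7, 10.2]
tcp_rot: [180.0, 0.0, 91.6]
contact_force: [-1.9, 0.3, 7.4]
opening: 58.2
grasp_force: 50.4
```

```bash
python3 -m jog '[{"grip":-1,"tx":0,"ty":0,"tz":0,"ax":0,"ay":0,"az":0},{"grip":-1,"tx":0,"ty":0,"tz":0,"ax":0,"ay":0,"az":0},{"grip":-1,"tx":0,"ty":0,"tz":0,"ax":0,"ay":0,"az":0},{"grip":-1,"tx":0,"ty":0,"tz":0,"ax":0,"ay":0,"az":0},{"grip":-1,"tx":0,"ty":0,"tz":-35,"ax":0,"ay":0,"az":0},{"grip":-1,"tx":0,"ty":0,"tz":-40,"ax":0,"ay":0,"az":0},{"grip":-1,"tx":0,"ty":0,"tz":0,"ax":0,"ay":0,"az":0},{"grip":-1,"tx":0,"ty":0,"tz":0,"ax":0,"ay":0,"az":0}]' 45
python3 - <<'E'
from h import *
w=camera("wrist");cv2.imwrite("pics/w8.png",w["color"]);np.save("w8.npy",w,allow_pickle=True)
s=get_state();print(s["tcp_pos"]);print("tcp px at z30/z37",[proj(w,[*s["tcp_pos"][:2],z]).round() for z in(30,37)])
plan([466,-147,88],91.6,6)
E
```

```text
time_s: 20.12
tcp_pos: [639.2, 76.4, 83.8]
tcp_rot: [-180.0, 0.0, 91.6]
contact_force: [-0.3, -0.0, -1.0]
opening: 85.2
grasp_force: 0.0
[638.72114935  76.27821768  83.23293047]
tcp px at z30/z37 [array([279., 228.]), array([279., 232.])]
t 20.18 from [638.7  76.3  83.2] 91.63 rot [-1.7989e+02  3.0000e-02  9.1630e+01]
tx -36.4 ty -29.8 tz -0.8 az 0.01
```

View pics/w8.png

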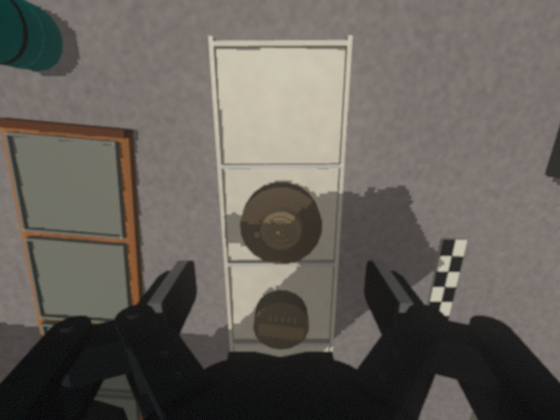

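The nodule stands in its compartment with the coil at (280,230). Now the hex.

```bash
python3 -m jog '[{"grip":-1,"tx":-36,"ty":-30,"tz":0,"ax":0,"ay":0,"az":0},{"grip":-1,"tx":-36,"ty":-30,"tz":0,"ax":0,"ay":0,"az":0},{"grip":-1,"tx":-36,"ty":-30,"tz":0,"ax":0,"ay":0,"az":0},{"grip":-1,"tx":-36,"ty":-30,"tz":0,"ax":0,"ay":0,"az":0},{"grip":-1,"tx":-37,"ty":-30,"tz":0,"ax":0,"ay":0,"az":0},{"grip":-1,"tx":-37,"ty":-29,"tz":0,"ax":0,"ay":0,"az":0},{"grip":-1,"tx":0,"ty":0,"tz":0,"ax":0,"ay":0,"az":0},{"grip":-1,"tx":0,"ty":0,"tz":0,"ax":0,"ay":0,"az":0}]' 45
python3 - <<'E'
from h import *
w=camera("wrist");cv2.imwrite("pics/w9.png",cv2.convertScaleAbs(w["color"],alpha=1.8,beta=15));np.save("w9.npy",w,allow_pickle=True)
s=get_state();print(s["tcp_pos"]);print("tcp px at z46",proj(w,[*s["tcp_pos"][:2],46]).round())
E
```

```text
time_s: 21.18
tcp_pos: [466.9, -146.0, 83.6]
tcp_rot: [-180.0, -0.1, 91.6]
contact_force: [0.7, 1.0, -0.9]
opening: 85.5
grasp_force: 0.0
[ 467.56819137 -145.2900612    83.75322666]
tcp px at z46 [281. 236.]
```

View pics/w9.png

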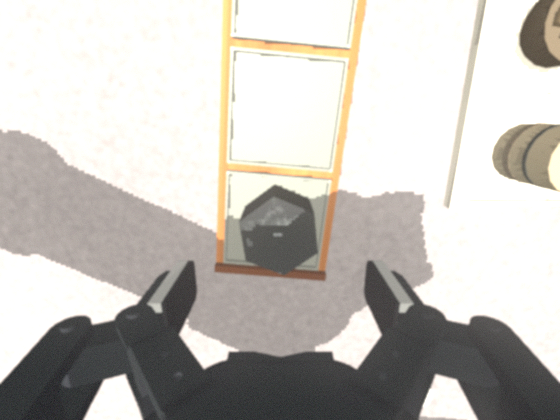

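The hex's face is centred at about (279,237), against the TCP's pixel (281,236). Its flats face left and right, square to the fingers. Gripping.

```bash
python3 -m jog '[{"grip":-1,"tx":0,"ty":-1,"tz":25,"ax":0,"ay":0,"az":0},{"grip":-1,"tx":0,"ty":0,"tz":22,"ax":0,"ay":0,"az":0},{"grip":-1,"tx":0,"ty":0,"tz":12,"ax":0,"ay":0,"az":0},{"grip":-1,"tx":0,"ty":0,"tz":8,"ax":0,"ay":0,"az":0},{"grip":-1,"tx":0,"ty":0,"tz":0,"ax":0,"ay":0,"az":0}]' 45
python3 -m jog '[{"grip":1,"tx":0,"ty":0,"tz":0,"ax":0,"ay":0,"az":0},{"grip":1,"tx":0,"ty":0,"tz":0,"ax":0,"ay":0,"az":0},{"grip":1,"tx":0,"ty":0,"tz":0,"ax":0,"ay":0,"az":0},{"grip":1,"tx":0,"ty":0,"tz":0,"ax":0,"ay":0,"az":0},{"grip":1,"tx":0,"ty":0,"tz":0,"ax":0,"ay":0,"az":0},{"grip":1,"tx":0,"ty":0,"tz":0,"ax":0,"ay":0,"az":0}]' 45
python3 - <<'E'
from h import *
plan([637.3,158.3,75],91.6,7)
E
```

```text
time_s: 21.85
tcp_pos: [466.1, -145.9, 16.9]
tcp_rot: [-180.0, -0.0, 91.7]
contact_force: [0.1, -0.1, -0.0]
opening: 85.3
grasp_force: 0.0
time_s: 22.6
tcp_pos: [466.3, -146.6, 18.1]
tcp_rot: [179.9, 0.0, 91.6]
contact_force: [-0.6, -0.4, 4.0]
opening: 50.8
grasp_force: 44.2
t 22.6 from [ 466.3 -146.6   18.1] 91.64 rot [1.7993e+02 4.0000e-02 9.1640e+01]
tx 42.8 ty 25.7 tz -8.1 az 0.01
```

Opening reads 50.8 rather than ~49, so the hex sits ~4° off the pads. Regripping, turned to match.

```bash
python3 -m jog '[{"grip":-0.5,"tx":0,"ty":0,"tz":0,"ax":0,"ay":0,"az":0},{"grip":-0.5,"tx":0,"ty":0,"tz":0,"ax":0,"ay":0,"az":0},{"grip":-0.5,"tx":0,"ty":0,"tz":0,"ax":0,"ay":0,"az":4.5},{"grip":-0.5,"tx":0,"ty":0,"tz":0,"ax":0,"ay":0,"az":0},{"grip":1,"tx":0,"ty":0,"tz":0,"ax":0,"ay":0,"az":0},{"grip":1,"tx":0,"ty":0,"tz":0,"ax":0,"ay":0,"az":0},{"grip":1,"tx":0,"ty":0,"tz":0,"ax":0,"ay":0,"az":0},{"grip":1,"tx":0,"ty":0,"tz":0,"ax":0,"ay":0,"az":0}]' 45
```

```text
time_s: 23.6
tcp_pos: [466.0, -146.3, 17.6]
tcp_rot: [180.0, 0.0, 87.2]
contact_force: [-1.9, 0.5, 4.9]
opening: 53.2
grasp_force: 46.6
```

Wider, so the hex is turned the other way. Regripping at yaw ~96.5.

```bash
python3 -m jog '[{"grip":-0.5,"tx":0,"ty":0,"tz":0,"ax":0,"ay":0,"az":0},{"grip":-0.5,"tx":0,"ty":0,"tz":0,"ax":0,"ay":0,"az":0},{"grip":-0.5,"tx":0,"ty":0,"tz":0,"ax":0,"ay":0,"az":-9.4},{"grip":-0.5,"tx":0,"ty":0,"tz":0,"ax":0,"ay":0,"az":0},{"grip":1,"tx":0,"ty":0,"tz":0,"ax":0,"ay":0,"az":0},{"grip":1,"tx":0,"ty":0,"tz":0,"ax":0,"ay":0,"az":0},{"grip":1,"tx":0,"ty":0,"tz":0,"ax":0,"ay":0,"az":0},{"grip":1,"tx":0,"ty":0,"tz":0,"ax":0,"ay":0,"az":0}]' 45
```

```text
time_s: 24.6
tcp_pos: [465.9, -146.4, 17.4]
tcp_rot: [180.0, 0.0, 96.5]
contact_force: [-0.2, -0.0, 5.0]
opening: 49.5
grasp_force: 46.3
```

```bash
python3 -m jog '[{"grip":1,"tx":0,"ty":0,"tz":-20,"ax":0,"ay":0,"az":0},{"grip":1,"tx":0,"ty":0,"tz":-35,"ax":0,"ay":0,"az":4.9},{"grip":1,"tx":43,"ty":25.7,"tz":0,"ax":0,"ay":0,"az":0},{"grip":1,"tx":43,"ty":25.7,"tz":0,"ax":0,"ay":0,"az":0},{"grip":1,"tx":43,"ty":25.7,"tz":0,"ax":0,"ay":0,"az":0},{"grip":1,"tx":43,"ty":25.7,"tz":0,"ax":0,"ay":0,"az":0},{"grip":1,"tx":43,"ty":25.7,"tz":0,"ax":0,"ay":0,"az":0},{"grip":1,"tx":43,"ty":25.7,"tz":0,"ax":0,"ay":0,"az":0}]' 45
python3 -m jog '[{"grip":1,"tx":42,"ty":25.7,"tz":0,"ax":0,"ay":0,"az":0},{"grip":1,"tx":0,"ty":0,"tz":0,"ax":0,"ay":0,"az":0},{"grip":1,"tx":0,"ty":0,"tz":20,"ax":0,"ay":0,"az":0},{"grip":1,"tx":0,"ty":0,"tz":20,"ax":0,"ay":0,"az":0},{"grip":1,"tx":0,"ty":0,"tz":12,"ax":0,"ay":0,"az":0},{"grip":1,"tx":0,"ty":0,"tz":5,"ax":0,"ay":0,"az":0},{"grip":1,"tx":0,"ty":0,"tz":0,"ax":0,"ay":0,"az":0},{"grip":1,"tx":0,"ty":0,"tz":0,"ax":0,"ay":0,"az":0}]' 45
```

```text
time_s: 25.6
tcp_pos: [612.7, 117.0, 71.3]
tcp_rot: [-179.9, 0.0, 91.6]
contact_force: [0.6, -0.1, -2.0]
opening: 49.4
grasp_force: 47.2
time_s: 26.6
tcp_pos: [637.7, 158.9, 15.8]
tcp_rot: [179.9, -0.0, 91.6]
contact_force: [-0.2, -0.1, -2.2]
opening: 49.4
grasp_force: 47.3
```

Bottom contact is expected near TCP z 11.5.

```bash
python3 -m jog '[{"grip":1,"tx":0,"ty":0,"tz":2,"ax":0,"ay":0,"az":0},{"grip":1,"tx":0,"ty":0,"tz":1.5,"ax":0,"ay":0,"az":0},{"grip":1,"tx":0,"ty":0,"tz":0,"ax":0,"ay":0,"az":0}]' 45;python3 -m jog '[{"grip":1,"tx":0,"ty":0,"tz":0.7,"ax":0,"ay":0,"az":0},{"grip":1,"tx":0,"ty":0,"tz":0,"ax":0,"ay":0,"az":0}]' 45;python3 -m jog '[{"grip":1,"tx":0,"ty":0,"tz":0.7,"ax":0,"ay":0,"az":0},{"grip":1,"tx":0,"ty":0,"tz":0,"ax":0,"ay":0,"az":0}]' 45
```

```text
time_s: 26.98
tcp_pos: [637.1, 158.7, 11.7]
tcp_rot: [-180.0, 0.0, 91.6]
contact_force: [-0.3, 0.3, -2.3]
opening: 49.4
grasp_force: 47.3
time_s: 27.22
tcp_pos: [637.2, 158.6, 11.5]
tcp_rot: [180.0, 0.0, 91.6]
contact_force: [-1.1, -0.6, 3.2]
opening: 49.2
grasp_force: 47.8
time_s: 27.48
tcp_pos: [637.2, 158.6, 11.5]
tcp_rot: [180.0, 0.0, 91.6]
contact_force: [-2.4, -1.1, 7.4]
opening: 49.5
grasp_force: 48.3
```

```bash
python3 -m jog '[{"grip":-1,"tx":0,"ty":0,"tz":0,"ax":0,"ay":0,"az":0},{"grip":-1,"tx":0,"ty":0,"tz":0,"ax":0,"ay":0,"az":0},{"grip":-1,"tx":0,"ty":0,"tz":0,"ax":0,"ay":0,"az":0},{"grip":-1,"tx":0,"ty":0,"tz":0,"ax":0,"ay":0,"az":0},{"grip":-1,"tx":0,"ty":0,"tz":-35,"ax":0,"ay":0,"az":0},{"grip":-1,"tx":0,"ty":0,"tz":-40,"ax":0,"ay":0,"az":0},{"grip":-1,"tx":34,"ty":-31,"tz":0,"ax":0,"ay":0,"az":0},{"grip":-1,"tx":34,"ty":-31,"tz":0,"ax":0,"ay":0,"az":0}]' 45
python3 -m jog '[{"grip":-1,"tx":34,"ty":-31,"tz":0,"ax":0,"ay":0,"az":0},{"grip":-1,"tx":34,"ty":-31,"tz":0,"ax":0,"ay":0,"az":0},{"grip":-1,"tx":34,"ty":-32,"tz":0,"ax":0,"ay":0,"az":0},{"grip":-1,"tx":0,"ty":0,"tz":0,"ax":0,"ay":0,"az":0},{"grip":-1,"tx":0,"ty":0,"tz":0,"ax":0,"ay":0,"az":0}]' 45
python3 - <<'E'
from h import *
w=camera("wrist");cv2.imwrite("pics/w10.png",w["color"]);np.save("w10.npy",w,allow_pickle=True)
s=get_state();print(s["tcp_pos"],s["tcp_rot"]);print("tcp px at z0/10/20/34",[proj(w,[*s["tcp_pos"][:2],z]).round() for z in(0,10,20,34)])
E
```

```text
time_s: 28.48
tcp_pos: [573.5, 225.3, 86.1]
tcp_rot: [179.9, -0.0, 91.5]
contact_force: [-0.7, 0.3, 0.1]
opening: 85.4
grasp_force: 0.0
time_s: 29.1
tcp_pos: [476.7, 323.8, 85.3]
tcp_rot: [180.0, 0.0, 91.7]
contact_force: [-0.1, -0.1, -0.6]
opening: 85.2
grasp_force: 0.0
[477.32350179 323.01780927  85.18173101] [1.79972372e+02 5.49331018e-02 9.15446302e+01]
tcp px at z0/10/20/34 [array([280., 215.]), array([280., 219.]), array([280., 223.]), array([280., 230.])]
```

View pics/w10.png

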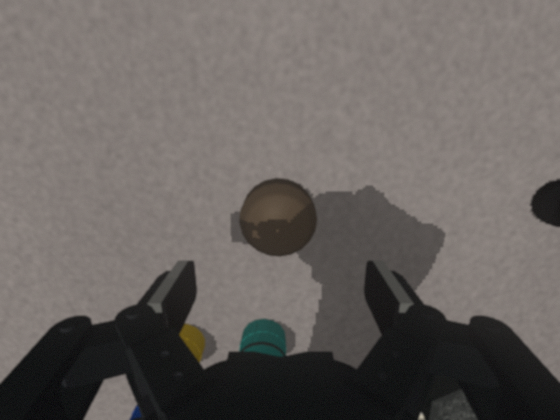

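The dome is alone at (278,217), radius 38 px. I'll measure its near and far edges and the coil's centre by mask.

```bash
python3 - <<'E'
from h import *
w=np.load("w10.npy",allow_pickle=True).item();h=cv2.cvtColor(w["color"],40)
m=((h[...,1]>60)&(h[...,0]<25)).astype(np.uint8);m[:,:200]=0;m[:,350:]=0;m[:150]=0;m[290:]=0
k=max(cv2.findContours(cv2.morphologyEx(m,3,np.ones((5,5))),0,1)[0],key=cv2.contourArea)
x,y,W,H=cv2.boundingRect(k);print(x,y,W,H)
P=plane(w,(x+W/2,y),0);print("near base edge",P,"centre y",P[1]-30)
for z in(5,20):print("sides",z,plane(w,(x-.5,y+H/2),z)[:2].round(1),plane(w,(x+W-.5,y+H/2),z)[:2].round(1))
# far edge: tangent ray lowest clearance; point height of the ray at centre-based profile
o,d=ray(w,(x+W/2,y+H));
for z in(20,25,30,34):print("far",z,(o+d*(z-o[2])/d[2])[1].round(1))
# nodule in w8
w=np.load("w8.npy",allow_pickle=True).item();h=cv2.cvtColor(w["color"],40)
m=((h[...,1]>60)&(h[...,0]<25)).astype(np.uint8);m[:,215:345][:160]=0;m[:,:215]=0;m[:,345:]=0;m[270:]=0
k=max(cv2.findContours(cv2.morphologyEx(m,3,np.ones((5,5))),0,1)[0],key=cv2.contourArea)
x,y,W,H=cv2.boundingRect(k);print("nod",x,y,W,H)
a,b=plane(w,(x+W/2,y+H),30),plane(w,(x+W/2,y),12);print("far face edge",a,"c",a[1]+30,"near lower edge",b,"c",b[1]-30)
print("coil",plane(w,(280.5,230),37.5))
g=w["color"][205:255,255:305].copy();cv2.imwrite("pics/coil.png",cv2.resize(g,(500,500),interpolation=3))
E
```

```text
241 181 75 74
near base edge [475.09316451 351.42162632   0.        ] centre y 321.4216263224539
sides 5 [445.2 321.2] [505.8 322.9]
sides 20 [447.2 326.6] [503.7 328.1]
far 20 296.5
far 25 299.0
far 30 301.6
far 34 303.6
nod 241 186 80 77
far face edge [641.01628847  48.29274763  30.        ] c 78.292747631761 near lower edge [639.49767032 103.14920305  12.        ] c 73.14920305360457
coil [639.80757723  77.85326934  37.5       ]
```

Dome centre ≈ (475.5, 323), nodule centre ≈ (640, 77.5). Gripping the dome.

```bash
python3 -m jog '[{"grip":-1,"tx":0,"ty":-1,"tz":30,"ax":0,"ay":0,"az":0},{"grip":-1,"tx":0,"ty":0,"tz":27,"ax":0,"ay":0,"az":0},{"grip":-1,"tx":0,"ty":0,"tz":16,"ax":0,"ay":0,"az":0},{"grip":-1,"tx":0,"ty":0,"tz":9,"ax":0,"ay":0,"az":0},{"grip":-1,"tx":0,"ty":0,"tz":0,"ax":0,"ay":0,"az":0},{"grip":-1,"tx":0,"ty":0,"tz":0,"ax":0,"ay":0,"az":0}]' 45
python3 -m jog '[{"grip":1,"tx":0,"ty":0,"tz":0,"ax":0,"ay":0,"az":0},{"grip":1,"tx":0,"ty":0,"tz":0,"ax":0,"ay":0,"az":0},{"grip":1,"tx":0,"ty":0,"tz":0,"ax":0,"ay":0,"az":0},{"grip":1,"tx":0,"ty":0,"tz":0,"ax":0,"ay":0,"az":0},{"grip":1,"tx":0,"ty":0,"tz":0,"ax":0,"ay":0,"az":0}]' 45
```

```text
time_s: 29.9
tcp_pos: [475.9, 324.4, 3.9]
tcp_rot: [179.9, -0.0, 91.6]
contact_force: [0.2, -0.4, 0.5]
opening: 85.3
grasp_force: 0.0
time_s: 30.52
tcp_pos: [472.1, 324.7, 7.7]
tcp_rot: [-179.9, 0.1, 91.7]
contact_force: [-13.0, -3.8, 37.6]
opening: 45.6
grasp_force: 43.9
```

Opening 45.6 with 37 N upward: a bad grip, the dome may have tilted. Opening gently and looking.

```bash
python3 -m jog '[{"grip":-1,"tx":0,"ty":0,"tz":0,"ax":0,"ay":0,"az":0},{"grip":-1,"tx":0,"ty":0,"tz":0,"ax":0,"ay":0,"az":0},{"grip":-1,"tx":0,"ty":0,"tz":0,"ax":0,"ay":0,"az":0},{"grip":-1,"tx":0,"ty":0,"tz":0,"ax":0,"ay":0,"az":0}]' 20
python3 - <<'E'
from h import *
w=camera("wrist");b=camera("side")["color"][290:370,180:290];b=cv2.resize(b,(440,320),interpolation=3)
im=np.zeros((420,780,3),np.uint8);im[:,:340]=w["color"][:,110:450];im[:320,340:]=b;cv2.imwrite("pics/w11.png",im);np.save("w11.npy",w,allow_pickle=True)
s=get_state();print(s["tcp_pos"],s["contact_force"])
E
```

```text
time_s: 31.02
tcp_pos: [475.5, 323.9, 2.8]
tcp_rot: [-180.0, 0.0, 91.6]
contact_force: [-0.0, -0.1, 0.3]
opening: 85.2
grasp_force: 0.0
[475.35124054 323.94380234   2.90256275] [ 0.15243129 -0.27670171  0.02692085]
```

View pics/w11.png

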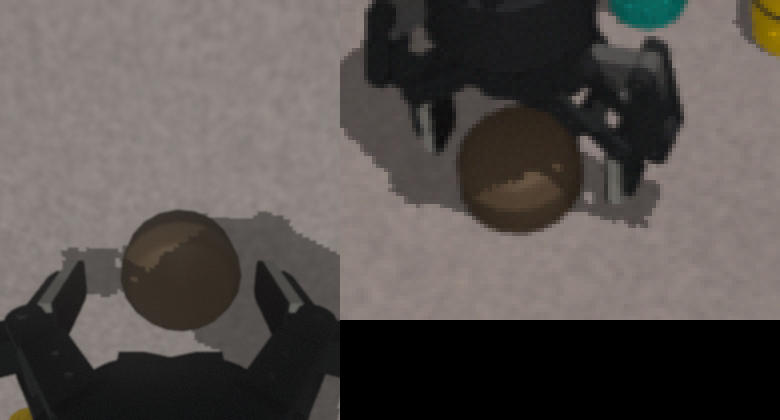

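The dome lies flat and unmoved, at (291,270) in the wrist frame. The pads rode up onto its domed part, so I'm going ~6 mm lower.

```bash
python3 -m jog '[{"grip":-1,"tx":0,"ty":0,"tz":3,"ax":0,"ay":0,"az":0},{"grip":-1,"tx":0,"ty":0,"tz":3,"ax":0,"ay":0,"az":0},{"grip":-1,"tx":0,"ty":0,"tz":0,"ax":0,"ay":0,"az":0},{"grip":-1,"tx":0,"ty":0,"tz":0,"ax":0,"ay":0,"az":0}]' 30
python3 -m jog '[{"grip":1,"tx":0,"ty":0,"tz":0,"ax":0,"ay":0,"az":0},{"grip":1,"tx":0,"ty":0,"tz":0,"ax":0,"ay":0,"az":0},{"grip":1,"tx":0,"ty":0,"tz":0,"ax":0,"ay":0,"az":0},{"grip":1,"tx":0,"ty":0,"tz":0,"ax":0,"ay":0,"az":0},{"grip":1,"tx":0,"ty":0,"tz":0,"ax":0,"ay":0,"az":0}]' 35
```

```text
time_s: 31.62
tcp_pos: [475.4, 324.1, -2.7]
tcp_rot: [-180.0, 0.0, 91.6]
contact_force: [-0.3, -0.6, 0.4]
opening: 85.4
grasp_force: 0.0
time_s: 32.25
tcp_pos: [476.0, 324.4, -1.8]
tcp_rot: [179.9, -0.0, 91.6]
contact_force: [0.2, -0.2, 5.8]
opening: 59.0
grasp_force: 36.2
```

Good grip at 59.0. Measuring the dome's lateral offset in the hand, then lifting.

```bash
python3 - <<'E'
from h import *
w=camera("wrist")
for n,w in(("w11",np.load("w11.npy",allow_pickle=True).item()),("now",w)):
    h=cv2.cvtColor(w["color"],40)
    m=((h[...,1]>60)&(h[...,0]<25)).astype(np.uint8);m[:,:225]=0;m[:,355:]=0;m[:190]=0;m[350:]=0
    k=max(cv2.findContours(cv2.morphologyEx(m,3,np.ones((5,5))),0,1)[0],key=cv2.contourArea)
    x,y,W,H=cv2.boundingRect(k);pts=k[:,0][k[:,0,1]<y+H*.45]
    for z in(0,2):
        q=np.float32([plane(w,p,z)[:2] for p in pts]);A=np.c_[2*q,np.ones(len(q))];s=np.linalg.lstsq(A,(q**2).sum(1),rcond=None)[0]
        print(n,(x,y,W,H),z,"near y-30",plane(w,(x+W/2,y-.5),z)[1]-30,"circle fit",s[:2],np.sqrt(s[2]+s[:2]@s[:2]))
s=get_state();print(s["tcp_pos"])
E
python3 -m jog '[{"grip":1,"tx":0,"ty":0,"tz":0,"ax":0,"ay":0,"az":0},{"grip":1,"tx":0,"ty":0,"tz":-20,"ax":0,"ay":0,"az":0},{"grip":1,"tx":0,"ty":0,"tz":-30,"ax":0,"ay":0,"az":0},{"grip":1,"tx":0,"ty":0,"tz":-25,"ax":0,"ay":0,"az":0},{"grip":1,"tx":0,"ty":0,"tz":0,"ax":0,"ay":0,"az":0},{"grip":1,"tx":0,"ty":0,"tz":0,"ax":0,"ay":0,"az":0}]' 50
```

```text
w11 (232, 212, 118, 118) 0 near y-30 323.3184187799473 circle fit [481.33250195 321.60022141] 30.612137742285835
w11 (232, 212, 118, 118) 2 near y-30 323.9750758923776 circle fit [481.22796787 322.69710001] 30.18728761378619
now (225, 215, 118, 123) 0 near y-30 323.6632795095633 circle fit [476.67419095 321.76999911] 30.432324562490997
now (225, 215, 118, 123) 2 near y-30 324.34215756422543 circle fit [476.63699593 322.90600802] 29.996128789805876
[475.96578038 324.40425352  -1.82057145]
time_s: 33.05
tcp_pos: [474.8, 323.5, 71.5]
tcp_rot: [-179.9, 0.1, 91.6]
contact_force: [0.1, -0.2, -1.4]
opening: 57.5
grasp_force: 53.8
```

```bash
python3 -m jog '[{"grip":1,"tx":-41,"ty":26,"tz":0,"ax":0,"ay":0,"az":0},{"grip":1,"tx":-42,"ty":26,"tz":0,"ax":0,"ay":0,"az":0},{"grip":1,"tx":-42,"ty":27,"tz":0,"ax":0,"ay":0,"az":0},{"grip":1,"tx":-42,"ty":26,"tz":0,"ax":0,"ay":0,"az":0},{"grip":1,"tx":-42,"ty":27,"tz":0,"ax":0,"ay":0,"az":0},{"grip":1,"tx":-41,"ty":26,"tz":0,"ax":0,"ay":0,"az":0},{"grip":1,"tx":0,"ty":0,"tz":0,"ax":0,"ay":0,"az":0},{"grip":1,"tx":0,"ty":0,"tz":0,"ax":0,"ay":0,"az":0}]' 50
python3 -m jog '[{"grip":1,"tx":0,"ty":0,"tz":15,"ax":0,"ay":0,"az":0},{"grip":1,"tx":0,"ty":0,"tz":8,"ax":0,"ay":0,"az":0},{"grip":1,"tx":0,"ty":0,"tz":0,"ax":0,"ay":0,"az":0},{"grip":1,"tx":0,"ty":0,"tz":0,"ax":0,"ay":0,"az":0}]' 50;python3 -m jog '[{"grip":1,"tx":0,"ty":0,"tz":0,"ax":0,"ay":0,"az":0}]' 50
```

```text
time_s: 34.05
tcp_pos: [639.2, 78.9, 70.7]
tcp_rot: [-179.8, -0.0, 91.6]
contact_force: [-0.0, -0.1, -1.7]
opening: 57.5
grasp_force: 53.9
time_s: 34.55
tcp_pos: [640.4, 79.2, 49.3]
tcp_rot: [180.0, -0.0, 91.7]
contact_force: [0.6, -0.2, -1.8]
opening: 57.7
grasp_force: 53.9
time_s: 34.67
tcp_pos: [640.8, 78.9, 49.7]
tcp_rot: [180.0, -0.0, 91.6]
contact_force: [0.6, -0.5, -2.1]
opening: 57.8
grasp_force: 53.9
```

```bash
python3 -m jog '[{"grip":1,"tx":-0.7,"ty":-0.6,"tz":7,"ax":0,"ay":0,"az":0},{"grip":1,"tx":0,"ty":0,"tz":4,"ax":0,"ay":0,"az":0},{"grip":1,"tx":0,"ty":0,"tz":2,"ax":0,"ay":0,"az":0},{"grip":1,"tx":0,"ty":0,"tz":0,"ax":0,"ay":0,"az":0}]' 50;python3 -m jog '[{"grip":1,"tx":0,"ty":0,"tz":2,"ax":0,"ay":0,"az":0},{"grip":1,"tx":0,"ty":0,"tz":2,"ax":0,"ay":0,"az":0},{"grip":1,"tx":0,"ty":0,"tz":0,"ax":0,"ay":0,"az":0}]' 50
```

```text
time_s: 35.17
tcp_pos: [639.7, 78.0, 36.0]
tcp_rot: [-180.0, 0.0, 91.6]
contact_force: [0.1, 0.6, -1.5]
opening: 57.6
grasp_force: 53.9
time_s: 35.55
tcp_pos: [639.7, 78.0, 32.1]
tcp_rot: [-180.0, 0.0, 91.6]
contact_force: [-0.5, 0.0, -1.4]
opening: 57.8
grasp_force: 53.9
```

It is past the coil's top with no contact, so the coil is entering the hollow. Lowering to the seat.

```bash
python3 -m jog '[{"grip":1,"tx":0,"ty":0,"tz":2,"ax":0,"ay":0,"az":0},{"grip":1,"tx":0,"ty":0,"tz":1,"ax":0,"ay":0,"az":0},{"grip":1,"tx":0,"ty":0,"tz":0,"ax":0,"ay":0,"az":0}]' 50;python3 -m jog '[{"grip":1,"tx":0,"ty":0,"tz":0.7,"ax":0,"ay":0,"az":0},{"grip":1,"tx":0,"ty":0,"tz":0,"ax":0,"ay":0,"az":0}]' 50;python3 -m jog '[{"grip":1,"tx":0,"ty":0,"tz":0.7,"ax":0,"ay":0,"az":0},{"grip":1,"tx":0,"ty":0,"tz":0,"ax":0,"ay":0,"az":0}]' 50
```

```text
time_s: 35.92
tcp_pos: [639.8, 78.0, 29.2]
tcp_rot: [-180.0, 0.0, 91.6]
contact_force: [0.4, -0.6, -1.3]
opening: 57.5
grasp_force: 53.9
time_s: 36.17
tcp_pos: [639.9, 78.1, 28.6]
tcp_rot: [180.0, -0.0, 91.6]
contact_force: [0.7, -0.6, -1.8]
opening: 57.7
grasp_force: 53.9
time_s: 36.42
tcp_pos: [639.9, 78.1, 28.5]
tcp_rot: [180.0, 0.0, 91.6]
contact_force: [-2.3, 0.2, 4.3]
opening: 58.0
grasp_force: 54.5
```

Seated at TCP z 28.5, where 28.2 was expected. Releasing, backing off and checking.

```bash
python3 -m jog '[{"grip":1,"tx":0,"ty":0,"tz":0.5,"ax":0,"ay":0,"az":0},{"grip":-1,"tx":0,"ty":0,"tz":0,"ax":0,"ay":0,"az":0},{"grip":-1,"tx":0,"ty":0,"tz":0,"ax":0,"ay":0,"az":0},{"grip":-1,"tx":0,"ty":0,"tz":0,"ax":0,"ay":0,"az":0},{"grip":-1,"tx":0,"ty":0,"tz":0,"ax":0,"ay":0,"az":0},{"grip":-1,"tx":0,"ty":0,"tz":-30,"ax":0,"ay":0,"az":0},{"grip":-1,"tx":0,"ty":0,"tz":-50,"ax":0,"ay":0,"az":0},{"grip":-1,"tx":0,"ty":0,"tz":-50,"ax":0,"ay":0,"az":0}]' 50
python3 -m jog '[{"grip":-1,"tx":30,"ty":-40,"tz":-40,"ax":0,"ay":0,"az":0},{"grip":-1,"tx":30,"ty":-40,"tz":-20,"ax":0,"ay":0,"az":0},{"grip":-1,"tx":0,"ty":0,"tz":0,"ax":0,"ay":0,"az":0},{"grip":-1,"tx":0,"ty":0,"tz":0,"ax":0,"ay":0,"az":0}]' 50
python3 - <<'E'
from h import *
a=camera("scene");b=camera("side");w=camera("wrist")
im=np.zeros((600,800,3),np.uint8)
im[:300,:400]=cv2.resize(a["color"][200:305,175:315],(400,300),interpolation=3);im[:300,400:]=cv2.resize(b["color"][165:277,140:289],(400,300),interpolation=3)
im[300:,:400]=cv2.resize(w["color"],(400,300),interpolation=2)
cv2.imwrite("pics/final.png",im)
E
```

```text
time_s: 37.42
tcp_pos: [639.5, 78.0, 158.3]
tcp_rot: [-179.9, -0.0, 91.6]
contact_force: [0.3, -0.8, -0.5]
opening: 85.5
grasp_force: 0.0
time_s: 37.92
tcp_pos: [559.4, 134.5, 216.4]
tcp_rot: [180.0, 0.0, 91.6]
contact_force: [-0.2, 0.4, 0.8]
opening: 85.5
grasp_force: 0.0
```

View pics/final.png

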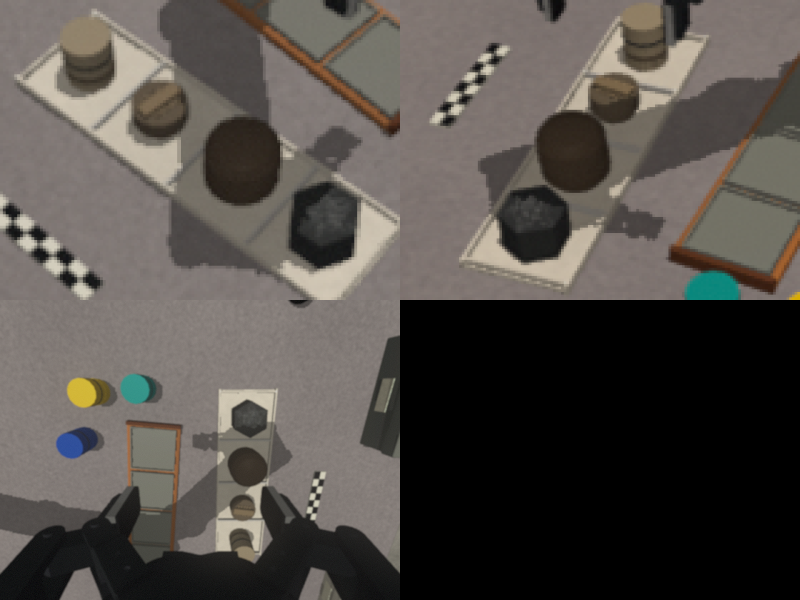

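All pieces stand upright, one per compartment. In the scene crop these are the core (88,50), small half (160,108), closed nodule (242,160) and hex (325,222). The nodule's halves are flush.

```bash
python3 -c "from plant import close_job;print(close_job())"
```

```text
the job is handed in; nothing more can be done
None
```

The four specimens stand in the drawer tray in reverse order, the upper half is seated on its nodule, and I handed the job in at about 38 s; the hand-in gave no verdict.

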